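Seedling pots back in their saucers

TASK

The four seedling pots have been examined under the microscope: stand each one back in the drip saucer made for it, matching both shape and size (large round pot in the large round saucer, small square pot in the small square saucer, and so on), so that it sits upright and flat on the saucer's floor. Keep the pots upright on the way and set them down rather than dropping them, and do not push aside the slide box or the stack of Petri dishes.

Things in the scene. Friction and masses are not known exactly. Their poses are not given: they have to be found in the camera images.
- pot_round_large_mid (a point): large round nursery pot, terracotta-coloured plastic, filled with soil to the top, a flat green seedling on it (soft leaves, up to 15 mm above the rim, ignore them). 64 mm high; its rim band, the top 14 mm, has upright sides, diameter 66 mm, and is the place to grip; below it the pot tapers to a foot of diameter 50 mm. Loose, stands upright on the bench. Point: on the upright axis (z), half-way up, 32 mm above the underside.
- saucer_round_large: large round drip saucer, terracotta-coloured plastic, open on top, for the large round pot. Loose on the bench, all 10 mm high, floor 3 mm thick, flat inside with diameter 68 mm, wall 3 mm thick and leaning out a little. Origin: centre of its underside, z up.
- pot_round_small_mid (a point): small round nursery pot, terracotta-coloured plastic, filled with soil to the top, a flat green seedling on it (soft leaves, up to 15 mm above the rim, ignore them). 52 mm high; its rim band, the top 14 mm, has upright sides, diameter 46 mm, and is the place to grip; below it the pot tapers to a foot of diameter 34 mm. Loose, stands upright on the bench. Point: on the upright axis (z), half-way up, 26 mm above the underside.
- saucer_round_small: small round drip saucer, terracotta-coloured plastic, open on top, for the small round pot. Loose on the bench, all 10 mm high, floor 3 mm thick, flat inside with diameter 52 mm, wall 3 mm thick and leaning out a little. Origin: centre of its underside, z up.
- pot_square_large_mid (a point): large square nursery pot, terracotta-coloured plastic, filled with soil to the top, a flat green seedling on it (soft leaves, up to 15 mm above the rim, ignore them). 64 mm high; its rim band, the top 14 mm, has upright sides, side 62 mm, and is the place to grip; below it the pot tapers to a foot of side 48 mm. Its sides are square to its own x and y axes. Loose, stands upright on the bench. Point: on the upright axis (z), half-way up, 32 mm above the underside.
- saucer_square_large: large square drip saucer, terracotta-coloured plastic, open on top, for the large square pot. Loose on the bench, all 10 mm high, floor 3 mm thick, flat inside with side 66 mm, wall 3 mm thick; its sides are square to its own x and y axes, and the square pot goes down flat only if its sides are within about 20 degrees of parallel to the saucer's (any of the four ways round). Origin: centre of its underside, z up.
- pot_square_small_mid (a point): small square nursery pot, terracotta-coloured plastic, filled with soil to the top, a flat green seedling on it (soft leaves, up to 15 mm above the rim, ignore them). 52 mm high; its rim band, the top 14 mm, has upright sides, side 44 mm, and is the place to grip; below it the pot tapers to a foot of side 34 mm. Its sides are square to its own x and y axes. Loose, stands upright on the bench. Point: on the upright axis (z), half-way up, 26 mm above the underside.
- saucer_square_small: small square drip saucer, terracotta-coloured plastic, open on top, for the small square pot. Loose on the bench, all 10 mm high, floor 3 mm thick, flat inside with side 51 mm, wall 3 mm thick; its sides are square to its own x and y axes, and the square pot goes down flat only if its sides are within about 20 degrees of parallel to the saucer's (any of the four ways round). Origin: centre of its underside, z up.
- slide_box: white lidded box of microscope slides, 62 x 86 mm (x, y), 36 mm high, loose; bystander. Origin: centre of its underside.
- dishes: stack of three clear Petri dishes with pale agar, diameter 58 mm, 42 mm high, loose, moves as one; bystander. Origin: centre of its underside.

How it is judged:
By the outcome, as a careful person would: the job done as asked, in the order asked, and still so for the second after the job is handed in, with the robot touching nothing.
It also fails if it takes over 120 s, if anything falls off the work surface, if the arm or the gripper's body presses on something with over 40 N, if the wrist force passes 120 N, or if a joint passes its speed limit or range.

ROBOT

A 7-joint arm with a two-finger parallel gripper is mounted at the origin on the work surface. World frame = base frame: x ahead of the robot, y to its left, z up, the work surface at z = 0. Lengths are in m, angles in rad, forces in N, time in s.
With the tool pointing down it reaches from about 0.35 to 0.9 m from the base axis. Payload 8.1 kg.
Tool frame: the origin (TCP) lies midway between the tips of the shut fingers; the grasp point (between the pads) lies 19 mm behind it; z points along the fingers, y is the direction in which the jaws open and shut (so a half turn about z gives the same grasp; the last joint's range is limited). The gripper opens to 85 mm and grips with 20 to 120 N. Pads are 22 mm wide; open, the fingers measure 114 mm over their backs; the gripper's body (76 mm by 85 mm) begins 54 mm behind the grasp point. The pads swing forward as they close: fully open they stand 13 mm farther back than shut.
Start: joints at [-1.403, 0.434, 0.025, 1.573, -0.012, 1.134, -0.075], TCP at [0.167, 0.602, 0.231] pointing down, gripper open.
Joint ranges: [-2.62, 2.62], [-0.44, 2.09], [-1.27, 1.32], [0.08, 2.57], [-1.32, 4.46], [0.12, 2], [-2.74, 2.74]. Speed limits (rad/s): [2.22, 2.22, 3.01, 3.01, 3.14, 3.14, 3.14].

INTERFACE

Orientations are given as a rotation vector (axis times angle).
In Python, from workcell import status, eyes, ticket gives the robot as it stands.
- The arm moves only by the tool servo_tool, never from a script. Its argument "increments" is a list of rows, each an object with "claw": the closure, from 0 (fully open) to 1 (shut); "translation": the shift along the world's x, y, z in m, a list of three; "turn": the turn about the world's z in rad. A call has 1 to 20 rows; each row shifts and turns the commanded pose from where the row before left it; what a row does not reach is not made up. A row lasts 1/10 s, in which the tool goes at most 50 mm and 8.59 degrees, less where a joint would pass 70% of its speed; a pose out of reach is approached as far as the arm can. A call is refused whole if a number of a shift passes 0.05 or a number of a turn 0.15, either way. A call with a gripper value outside its range is refused whole. The fingers move at their own pace and stop on an object; the grip force is fixed at half the most. Time passes only in rows, so rows that do not move let the fingers close. It gives the time, the measured TCP pose, the force and the opening at its end, in the units of the state.
- status.state(): the state, without advancing time (a new reading comes with each control period).
- eyes.camera(name): name is "side" or "top" or "wrist"; returns a dict with "image" (384x512x3 uint8, blue, green, red), "depth" (384x512 float32, m along the optical axis (not along the pixel's ray), 0 where there is no reading), "intrinsics" (3x3 intrinsics, pixels), "eye" and "attitude" of the camera in the world. Camera axes: x right, y down, z forward; pixel columns grow to the right and rows downward; lengths in m; the calibration is good to about 2 mm. A picture is of the moment at which its call begins.
- ticket.job_done(): hands the job in, once; it reports no verdict.
The state is a dict: "time": time; "joints": joint angles; "joint_velocities": joint speeds; "effort": joint torques, N m; "position": TCP position; "eef_rot": TCP orientation; "wrist_force": force on the tool from outside, world axes, zero at the start; "wrist_torque": the same for the moment, N m; "gripper_width": finger opening in m.
Only numpy, scipy, OpenCV 4.12 (cv2) and the standard library are available. Lean on these libraries where they do the work, as an engineer would, in place of code of your own. Each camera call takes 0.05 s, during which the arm holds its last target. There are 200 camera calls.

## Working session

There is one attempt and no reset: what is moved stays moved. The work goes in short steps, Python scripts to look and compute and a tool call to move; the robot and the scene stay as the last step left them, time stands still between calls to the robot, and variables do not carry over. Pictures are saved under pics/ and viewed, about 12 in all and at most 16, crops included, and the job is handed in when it is done.

Besides the shell and the picture viewer there is one more tool, called after ">>>" as name([rows], argument=value, ...), one row to a line, values as JSON. servo_tool: Moves the arm, as the interface text tells. Its arguments: {"type":"object","properties":{"increments":{"type":"array","items":{"type":"object","properties":{"claw":{"type":"number"},"translation":{"type":"array","items":{"type":"number"}},"turn":{"type":"number"}}}}},"required":["increments"]}

```bash
ls; mkdir -p pics; cat > h.py <<'E'
import numpy as np, cv2
from scipy.spatial.transform import Rotation as R
from workcell import status, eyes, ticket
def grab(n):
    c=eyes.camera(n); return c
def rot(c):
    a=np.array(c["attitude"],float)
    return a if a.shape==(3,3) else R.from_rotvec(a).as_matrix() if a.size==3 else R.from_quat(a).as_matrix()
def cloud(c):
    K=np.array(c["intrinsics"]); d=c["depth"]; v,u=np.mgrid[:d.shape[0],:d.shape[1]]
    p=np.stack([(u-K[0,2])/K[0,0]*d,(v-K[1,2])/K[1,1]*d,d],-1)
    w=p@rot(c).T+np.array(c["eye"]); w[d==0]=np.nan; return w
E
python3 - <<'E'
from h import *
s=status.state(); print({k:np.round(s[k],3) for k in s})
for n in ("top","side"):
    c=grab(n); cv2.imwrite(f"pics/{n}0.png",c["image"]); print(n,c["eye"],c["attitude"],c["intrinsics"]); np.savez(f"{n}0.npz",w=cloud(c),im=c["image"])
    w=cloud(c); print(np.nanmin(w,(0,1)),np.nanmax(w,(0,1)),np.nanmedian(w[...,2]))
E
```

```text
pics
{'time': np.float64(0.0), 'joints': array([-1.403,  0.435,  0.025,  1.574, -0.012,  1.134, -0.075]), 'joint_velocities': array([-0.   ,  0.   , -0.002, -0.   ,  0.002, -0.001, -0.001]), 'effort': array([ 0.0000e+00, -6.7047e+01,  1.0250e+00, -3.1621e+01,  1.6000e-02,
        1.3000e-02,  0.0000e+00]), 'position': array([0.167, 0.602, 0.231]), 'eef_rot': array([-4.240e-01, -3.113e+00,  3.000e-03]), 'wrist_force': array([ 0.032,  0.044, -0.081]), 'wrist_torque': array([ 0.015, -0.001,  0.012]), 'gripper_width': np.float64(0.086)}
top [0.32275697 0.00887941 1.32001399] [-2.13821703  2.12076463 -0.21173016] [[475.61202461   0.         255.42741827]
 [  0.         475.61202461 188.95128583]
 [  0.           0.           1.        ]]
[ 0.04928484 -1.22812619 -0.77074273] [1.46547323 1.18513956 0.11537227] 0.00017744132157648806
side [0.44913817 0.83909848 0.53792101] [-0.13312903  2.6524565  -1.57244187] [[351.04830754   0.         246.99668163]
 [  0.         351.04830754 190.42772204]
 [  0.           0.           1.        ]]
[-1.06967455 -2.52567418 -0.54676358] [1.46417071 0.5377473  0.53629262] 0.0010599216913733667
```

View pics/top0.png

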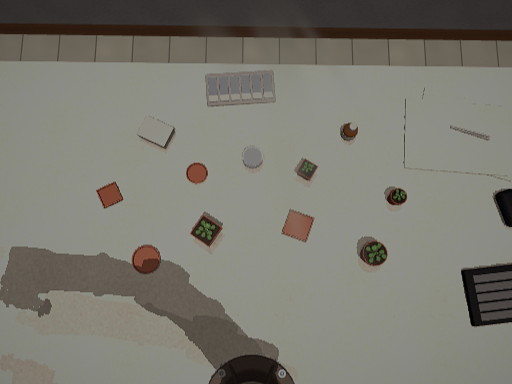

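View pics/side0.png

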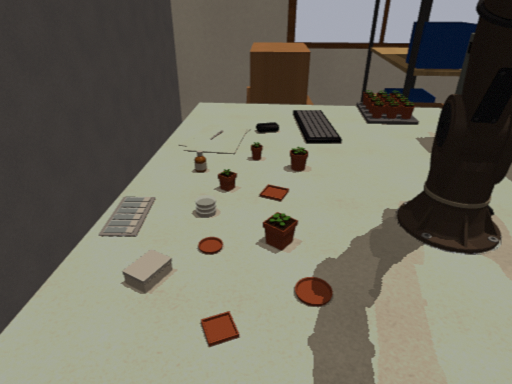

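The top view shows these pots: large round (375,253), small round (397,197), large square (207,230) and small square (307,169). The saucers are large round (146,259), small round (197,173), large square (298,225) and small square (110,195). The box is at (157,132) and the dishes at (252,156). The side view agrees.

```bash
python3 - <<'E'
from h import *
px={"PRL":(375,253),"PRS":(397,197),"PSL":(207,230),"PSS":(307,169),"SRL":(146,259),"SRS":(197,173),"SSL":(298,225),"SSS":(110,195),"box":(157,132),"dish":(252,156),"bottle":(349,131)}
d=np.load("top0.npz"); w=d["w"]
print("bench z",np.nanmedian(w[...,2]))
for k,(u,v) in px.items():
    c=w[v-24:v+25,u-24:u+25].reshape(-1,3); c=c[~np.isnan(c[:,0])]
    z=c[:,2]
    m=z>(0.004 if k[0]=="S" else .02); p=c[m]
    rad=np.hypot(*(p[:,:2]-np.median(p[:,:2],0)).T); p=p[rad<.07]
    q=p
    if k[0]=="P": 
        H=.064 if k[2]=="L" else .052
        q=p[(p[:,2]>H-.012)]
    (cx,cy),(a,b),th=cv2.minAreaRect((q[:,:2]*1000).astype(np.float32))
    (ex,ey),r=cv2.minEnclosingCircle((q[:,:2]*1000).astype(np.float32))
    print(k,len(q),"rect",round(cx,1),round(cy,1),"size",round(a,1),round(b,1),"ang",round(th,1),"circ",round(ex,1),round(ey,1),round(r,1),"z",np.round(np.percentile(p[:,2],[5,50,95,100]),3))
E
```

```text
bench z 0.00017744132157648806
PRL 516 rect 391.0 -321.3 size 62.9 66.3 ang 1.7 circ 392.1 -321.2 33.7 z [0.058 0.064 0.076 0.081]
PRS 235 rect 546.4 -393.7 size 45.0 44.3 ang 88.2 circ 547.5 -394.3 23.2 z [0.042 0.052 0.064 0.069]
PSL 565 rect 448.1 125.1 size 62.2 61.8 ang 56.9 circ 448.1 124.3 42.9 z [0.059 0.065 0.077 0.081]
PSS 269 rect 621.2 -147.2 size 43.7 45.7 ang 58.4 circ 620.4 -145.9 29.8 z [0.046 0.052 0.065 0.07 ]
SRL 501 rect 373.2 291.3 size 128.6 130.1 ang 88.7 circ 373.2 291.3 69.4 z [0.004 0.006 0.012 0.016]
SRS 383 rect 617.6 159.4 size 131.0 132.3 ang 5.0 circ 617.9 160.7 69.6 z [0.004 0.006 0.012 0.016]
SSL 444 rect 471.4 -123.7 size 129.8 134.8 ang 40.3 circ 471.7 -126.0 69.3 z [0.004 0.006 0.013 0.016]
SSS 450 rect 556.1 399.0 size 133.0 131.9 ang 22.4 circ 554.0 401.4 69.6 z [0.004 0.006 0.013 0.018]
box 699 rect 729.7 277.2 size 87.5 62.7 ang 65.2 circ 729.2 276.9 51.7 z [0.031 0.037 0.041 0.046]
dish 363 rect 658.8 3.6 size 56.8 56.9 ang 12.8 circ 659.8 2.6 29.9 z [0.03  0.042 0.046 0.05 ]
bottle 213 rect 734.1 -269.0 size 40.6 38.8 ang 23.6 circ 734.5 -269.5 21.9 z [0.026 0.051 0.077 0.081]
```

```bash
cat > sau.py <<'E'
from h import *
def ray(c,uv,z):
    K=np.array(c["intrinsics"]); uv=np.asarray(uv,float).reshape(-1,2)
    d=np.c_[(uv-K[:2,2])/[K[0,0],K[1,1]],np.ones(len(uv))]@rot(c).T; e=np.array(c["eye"])
    return e+d*((z-e[2])/d[:,2])[:,None]
def redmask(im):
    h=cv2.cvtColor(im,cv2.COLOR_BGR2HSV)
    return (((h[...,0]<14)|(h[...,0]>170))&(h[...,1]>110)&(h[...,2]>40)).astype(np.uint8)
E
python3 - <<'E'
from sau import *
c=grab("top"); m=redmask(c["image"])
n,l,s,ce=cv2.connectedComponentsWithStats(m)
for i in range(1,n):
    if s[i,4]<150: continue
    cn=cv2.findContours(cv2.resize((l==i).astype(np.uint8)*255,None,fx=4,fy=4,interpolation=cv2.INTER_LINEAR)//128,0,1)[0]
    cn=max(cn,key=cv2.contourArea).reshape(-1,2)
    p=ray(c,(cn+.5)/4-.5,.008)[:,:2]*1000
    r=cv2.minAreaRect(p.astype(np.float32)); q=cv2.minEnclosingCircle(p.astype(np.float32))
    print(np.round(ce[i]),s[i,4],np.round(r[0],1),np.round(r[1],1),round(r[2],1),np.round(q[0],1),round(q[1],1))
E
```

```text
[101.  29.] 1923 [1049.2  461.7] [595.5  35.4] 90.0 [1049.4  461.7] 298.1
[241.  31.] 213 [1048.5   43. ] [31.7 80. ] 0.8 [1048.5   43. ] 42.7
[414.  34.] 1925 [1049.1 -476.9] [ 35.7 598. ] 0.1 [1064.4 -476.9] 299.0
[196. 173.] 341 [615.3 160. ] [57.1 61.4] 0.6 [614.5 160.3] 31.2
[109. 195.] 405 [550.1 401.9] [59.1 59.3] 28.1 [550.  401.9] 40.1
[206. 229.] 182 [453.  129.9] [67.4 65.2] 56.2 [453.1 130.3] 44.4
[307. 225.] 170 [ 462.1 -151.7] [30.4 67.2] 86.8 [ 462.2 -146.8] 34.7
[145. 259.] 625 [372.9 291.5] [77.6 75.4] 2.5 [373.1 291.7] 39.4
```

>>> servo_tool([
  {"claw": 0,"translation": [0.02,-0.034,0],"turn": -0.022},
  {"claw": 0,"translation": [0.02,-0.034,0],"turn": -0.022},
  {"claw": 0,"translation": [0.02,-0.034,0],"turn": -0.022},
  {"claw": 0,"translation": [0.02,-0.034,0],"turn": -0.022},
  {"claw": 0,"translation": [0.02,-0.034,0],"turn": -0.022},
  {"claw": 0,"translation": [0.02,-0.034,0],"turn": -0.022},
  {"claw": 0,"translation": [0.02,-0.034,0],"turn": -0.022},
  {"claw": 0,"translation": [0.02,-0.034,0],"turn": -0.022},
  {"claw": 0,"translation": [0.02,-0.034,0],"turn": -0.022},
  {"claw": 0,"translation": [0.02,-0.034,0],"turn": -0.022},
  {"claw": 0,"translation": [0.02,-0.034,0],"turn": -0.022},
  {"claw": 0,"translation": [0.02,-0.034,0],"turn": -0.022},
  {"claw": 0,"translation": [0.02,-0.034,0],"turn": -0.022},
  {"claw": 0,"translation": [0.02,-0.034,0],"turn": -0.022},
  {"claw": 0,"translation": [0,0,0],"turn": 0},
  {"claw": 0,"translation": [0,0,0],"turn": 0},
])

```text
time: 1.75
position: [0.4472, 0.1256, 0.2312]
eef_rot: [-0.9, -3.01, 0.0]
wrist_force: [-0.9, 0.3, 0.0]
gripper_width: 0.0857
```

```bash
cat >> sau.py <<'E'
def fit(w,near,lo,hi,r=.06):
    p=w.reshape(-1,3); p=p[~np.isnan(p[:,0])]; p=p[(np.hypot(p[:,0]-near[0],p[:,1]-near[1])<r)&(p[:,2]>lo)&(p[:,2]<hi)]
    if len(p)<10: return len(p)
    q=(p[:,:2]*1000).astype(np.float32); a=cv2.minAreaRect(q); b=cv2.minEnclosingCircle(q)
    return len(p),np.round(a[0],1),np.round(a[1],1),round(a[2],1),np.round(b[0],1),round(b[1],1)
def jaw():
    s=status.state(); y=R.from_rotvec(s["eef_rot"]).as_matrix()[:,1]
    return np.round(s["position"],4),round(np.degrees(np.arctan2(y[1],y[0])),1)
E
python3 - <<'E'
from sau import *
c=grab("wrist"); cv2.imwrite("pics/w1.png",c["image"]); w=cloud(c)
print(np.nanmin(w,(0,1)),np.nanmax(w,(0,1)),c["eye"],jaw())
print("PSL",fit(w,(.448,.125),.056,.067))
print("SSL",fit(w,(.468,-.125),.005,.015))
c=grab("side"); w=cloud(c); print("side SSL",fit(w,(.468,-.125),.006,.015))
# SSL saucer outline from bench contrast (saturation) in first top image
d=np.load("top0.npz"); im=d["im"]; c=grab("top")
h=cv2.cvtColor(im,cv2.COLOR_BGR2HSV); m=np.zeros(h.shape[:2],np.uint8); m[200:250,272:325]=((h[200:250,272:325,0]<20)|(h[200:250,272:325,0]>165))&(h[200:250,272:325,1]>60)
n,l,s,_=cv2.connectedComponentsWithStats(m); i=1+s[1:,4].argmax()
cn=max(cv2.findContours((l==i).astype(np.uint8),0,1)[0],key=cv2.contourArea).reshape(-1,2)
p=(ray(c,cn,.009)[:,:2]*1000).astype(np.float32); print(s[i],cv2.minAreaRect(p))
E
```

```text
[ 0.12608953 -0.34848933 -0.0041014 ] [0.92527879 0.46889796 0.33311024] [0.391037   0.16035494 0.37325379] (array([0.4468, 0.1267, 0.2311]), np.float64(56.8))
PSL (2263, array([444.4, 121.7]), array([62. , 61.9]), 56.3, array([444.2, 121.6]), 43.4)
SSL (256, array([ 435.5, -122. ]), array([33.6, 78.7]), 4.1, array([ 447.8, -121.2]), 39.4)
side SSL (108, array([ 466.4, -124.5]), array([75. , 72.4]), 70.4, array([ 466.2, -125.5]), 49.7)
[282 209  33  33 681] ((468.40814208984375, -124.16191864013672), (72.92811584472656, 72.4422607421875), 70.42459106445312)
```

View pics/w1.png

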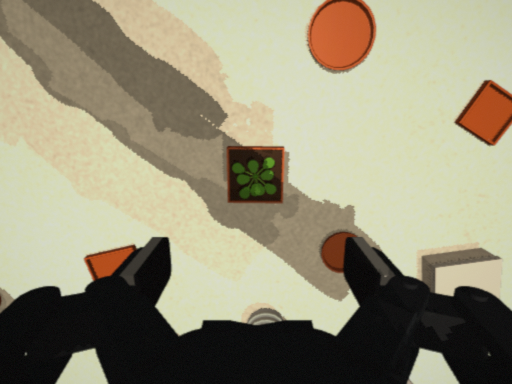

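The wrist view shows the large square pot centred near (256,175), aligned with the jaws.

>>> servo_tool([
  {"claw": 0,"translation": [-0.001,-0.0025,-0.03],"turn": 0},
  {"claw": 0,"translation": [0,0,-0.03],"turn": 0},
  {"claw": 0,"translation": [0,0,-0.03],"turn": 0},
  {"claw": 0,"translation": [0,0,-0.03],"turn": 0},
  {"claw": 0,"translation": [0,0,-0.03],"turn": 0},
  {"claw": 0,"translation": [0,0,-0.025],"turn": 0},
  {"claw": 0,"translation": [0,0,-0.015],"turn": 0},
  {"claw": 0,"translation": [0,0,-0.011],"turn": 0},
  {"claw": 0,"translation": [0,0,0],"turn": 0},
  {"claw": 0,"translation": [0,0,0],"turn": 0},
  {"claw": 1,"translation": [0,0,0],"turn": 0},
  {"claw": 1,"translation": [0,0,0],"turn": 0},
  {"claw": 1,"translation": [0,0,0],"turn": 0},
  {"claw": 1,"translation": [0,0,0],"turn": 0},
  {"claw": 1,"translation": [0,0,0],"turn": 0},
  {"claw": 1,"translation": [0,0,0],"turn": 0},
])

```text
time: 3.5
position: [0.4467, 0.124, 0.0314]
eef_rot: [0.897, 3.01, 0.002]
wrist_force: [-1.5, -0.0, 9.1]
gripper_width: 0.0612
```

>>> servo_tool([
  {"claw": 1,"translation": [0,0,0.01],"turn": 0},
  {"claw": 1,"translation": [0,0,0.02],"turn": 0},
  {"claw": 1,"translation": [0,0,0.03],"turn": 0},
  {"claw": 1,"translation": [0,0,0.03],"turn": 0},
  {"claw": 1,"translation": [0,0,0.02],"turn": 0},
  {"claw": 1,"translation": [0,0,0],"turn": 0},
])

```text
time: 4.1
position: [0.4478, 0.1243, 0.1435]
eef_rot: [0.896, 3.007, 0.006]
wrist_force: [1.1, -0.3, -1.9]
gripper_width: 0.0609
```

```bash
python3 - <<'E'
from sau import *
print(jaw(),status.state()["wrist_force"],status.state()["gripper_width"])
c=grab("side"); cv2.imwrite("pics/s1.png",cv2.resize(c["image"][100:340,180:400],None,fx=2,fy=2))
c=grab("wrist"); w=cloud(c); print("PSL",fit(w,(.446,.124),.16,.178),fit(w,(.446,.124),.05,.3))
E
```

```text
(array([0.4478, 0.1243, 0.1435]), np.float64(56.8)) [ 1.09214393 -0.30224621 -1.91976898] 0.06087267731545278
PSL (13971, array([444.5, 123.1]), array([88.8, 61.3]), 56.4, array([441.6, 125. ]), 44.4) (59349, array([445.2, 124.2]), array([119.3,  61.3]), 56.4, array([446., 124.]), 60.0)
```

View pics/s1.png

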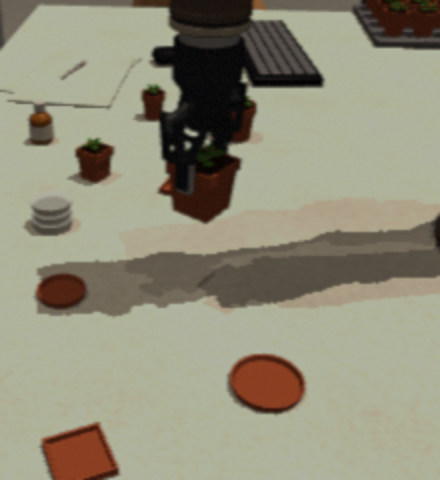

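The pot hangs upright in the jaws, so I'm carrying it to the large square saucer.

>>> servo_tool([
  {"claw": 1,"translation": [0.001,-0.01,0],"turn": 0.02},
  {"claw": 1,"translation": [0.001,-0.02,0],"turn": 0.02},
  {"claw": 1,"translation": [0.002,-0.02,0],"turn": 0.02},
  {"claw": 1,"translation": [0.002,-0.02,0],"turn": 0.02},
  {"claw": 1,"translation": [0.002,-0.02,0],"turn": 0.02},
  {"claw": 1,"translation": [0.002,-0.02,0],"turn": 0.02},
  {"claw": 1,"translation": [0.002,-0.02,0],"turn": 0.02},
  {"claw": 1,"translation": [0.002,-0.02,0],"turn": 0.02},
  {"claw": 1,"translation": [0.002,-0.02,0],"turn": 0.02},
  {"claw": 1,"translation": [0.002,-0.02,0],"turn": 0.02},
  {"claw": 1,"translation": [0.001,-0.02,0],"turn": 0.02},
  {"claw": 1,"translation": [0.001,-0.02,0],"turn": 0.02},
  {"claw": 1,"translation": [0.001,-0.018,0],"turn": 0.006},
  {"claw": 1,"translation": [0,0,0],"turn": 0},
  {"claw": 1,"translation": [0,0,-0.02],"turn": 0},
  {"claw": 1,"translation": [0,0,-0.02],"turn": 0},
  {"claw": 1,"translation": [0,0,-0.02],"turn": 0},
  {"claw": 1,"translation": [0,0,0],"turn": 0},
  {"claw": 1,"translation": [0,0,0],"turn": 0},
])

```text
time: 6.1
position: [0.4666, -0.1238, 0.08]
eef_rot: [-0.52, -3.096, 0.0]
wrist_force: [0.5, -0.2, -1.8]
gripper_width: 0.0612
```

```bash
python3 - <<'E'
from sau import *
print(jaw(),status.state()["wrist_force"],status.state()["gripper_width"])
c=grab("side"); cv2.imwrite("pics/s2.png",cv2.resize(c["image"][100:250,200:350],None,fx=3,fy=3))
E
```

```text
(array([ 0.4666, -0.1238,  0.08  ]), np.float64(70.9)) [ 0.49905343 -0.21754321 -1.77952129] 0.06119815143519829
```

View pics/s2.png

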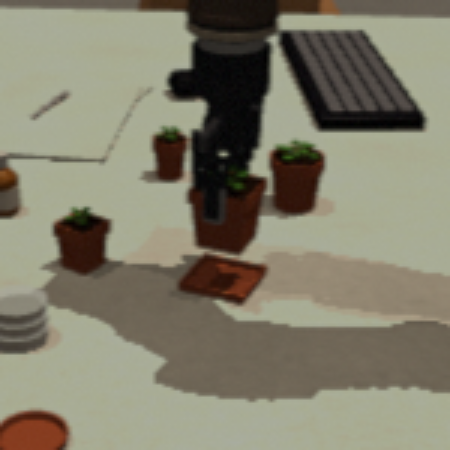

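The pot hangs directly over its saucer and is aligned with it. Lowering gently.

>>> servo_tool([
  {"claw": 1,"translation": [0.001,0,-0.015],"turn": 0},
  {"claw": 1,"translation": [0,0,-0.013],"turn": 0},
  {"claw": 1,"translation": [0,0,-0.008],"turn": 0},
  {"claw": 1,"translation": [0,0,-0.004],"turn": 0},
  {"claw": 1,"translation": [0,0,-0.002],"turn": 0},
  {"claw": 1,"translation": [0,0,-0.001],"turn": 0},
  {"claw": 1,"translation": [0,0,0],"turn": 0},
  {"claw": 1,"translation": [0,0,0],"turn": 0},
])

```text
time: 6.95
position: [0.4685, -0.1243, 0.0377]
eef_rot: [0.52, 3.098, 0.0]
wrist_force: [-0.2, 0.5, -0.3]
gripper_width: 0.061
```

>>> servo_tool([
  {"claw": 1,"translation": [0,0,-0.001],"turn": 0},
  {"claw": 1,"translation": [0,0,-0.001],"turn": 0},
  {"claw": 1,"translation": [0,0,0],"turn": 0},
])

```text
time: 7.25
position: [0.4682, -0.1243, 0.0352]
eef_rot: [-0.52, -3.098, -0.0]
wrist_force: [0.3, -0.2, -1.2]
gripper_width: 0.061
```

>>> servo_tool([
  {"claw": 1,"translation": [0,0,-0.001],"turn": 0},
  {"claw": 1,"translation": [0,0,0],"turn": 0},
])

```text
time: 7.45
position: [0.4683, -0.1243, 0.0344]
eef_rot: [0.521, 3.098, 0.0]
wrist_force: [-0.9, -0.8, 1.4]
gripper_width: 0.0609
```

>>> servo_tool([
  {"claw": 1,"translation": [0,0,-0.001],"turn": 0},
  {"claw": 1,"translation": [0,0,0],"turn": 0},
])

```text
time: 7.65
position: [0.4683, -0.1243, 0.0343]
eef_rot: [0.521, 3.098, 0.001]
wrist_force: [-5.4, 1.3, 19.2]
gripper_width: 0.061
```

>>> servo_tool([
  {"claw": 1,"translation": [0,0,0.001],"turn": 0},
  {"claw": 0,"translation": [0,0,0],"turn": 0},
  {"claw": 0,"translation": [0,0,0],"turn": 0},
  {"claw": 0,"translation": [0,0,0],"turn": 0},
  {"claw": 0,"translation": [0,0,0],"turn": 0},
  {"claw": 0,"translation": [0,0,0],"turn": 0},
  {"claw": 0,"translation": [0,0,0.01],"turn": 0},
  {"claw": 0,"translation": [0,0,0.03],"turn": 0},
  {"claw": 0,"translation": [0,0,0.05],"turn": 0},
  {"claw": 0,"translation": [0,0,0.05],"turn": 0},
  {"claw": 0,"translation": [0.03,0,0.03],"turn": -0.05},
  {"claw": 0,"translation": [0.03,0,0.02],"turn": -0.05},
  {"claw": 0,"translation": [0.03,-0.01,0],"turn": -0.05},
  {"claw": 0,"translation": [0.03,-0.01,0],"turn": -0.05},
  {"claw": 0,"translation": [0.03,0,0],"turn": -0.02},
  {"claw": 0,"translation": [0,0,0],"turn": 0},
  {"claw": 0,"translation": [0,0,0],"turn": 0},
])

```text
time: 9.35
position: [0.618, -0.1443, 0.2243]
eef_rot: [-0.857, -3.022, 0.001]
wrist_force: [-0.3, 0.1, -0.5]
gripper_width: 0.0856
```

```bash
python3 - <<'E'
from sau import *
print(jaw())
c=grab("wrist"); w=cloud(c)
cv2.imwrite("pics/w2.png",c["image"])
print("PSS",fit(w,(.62,-.146),.046,.055))
print("PSL",fit(w,(.468,-.124),.058,.07))
w=cloud(grab("side"));print("side PSL",fit(w,(.468,-.124),.055,.07)); print("PSS",fit(w,(.62,-.146),.046,.055,.04))
w=cloud(grab("top"));print("top PSL",fit(w,(.468,-.124),.055,.07)); print("PSS",fit(w,(.62,-.146),.046,.055,.04))
E
```

```text
(array([ 0.618 , -0.1443,  0.2243]), np.float64(58.3))
PSS (1169, array([ 617.2, -150.9]), array([43.3, 44.3]), 59.3, array([ 617.2, -150.8]), 30.5)
PSL (3333, array([ 466.3, -126.8]), array([62.3, 62.4]), 70.3, array([ 466.9, -127.3]), 43.1)
side PSL (236, array([ 466.8, -123. ]), array([67.1, 62. ]), 70.3, array([ 466.8, -124.8]), 43.8)
PSS (101, array([ 617.8, -147.6]), array([47.4, 46.4]), 58.6, array([ 617.1, -146.2]), 30.2)
top PSL 0
PSS 0
```

View pics/w2.png

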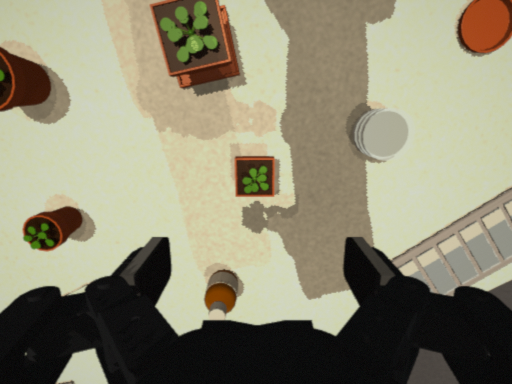

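The placed pot sits squarely in its saucer at (193,40). The small square pot is at (256,176), aligned and clear.

>>> servo_tool([
  {"claw": 0,"translation": [0.001,-0.0035,-0.04],"turn": 0.01},
  {"claw": 0,"translation": [0,0,-0.04],"turn": 0},
  {"claw": 0,"translation": [0,0,-0.04],"turn": 0},
  {"claw": 0,"translation": [0,0,-0.03],"turn": 0},
  {"claw": 0,"translation": [0,0,-0.025],"turn": 0},
  {"claw": 0,"translation": [0,0,-0.017],"turn": 0},
  {"claw": 0,"translation": [0,0,-0.01],"turn": 0},
  {"claw": 0,"translation": [0,0,0],"turn": 0},
  {"claw": 0,"translation": [0,0,0],"turn": 0},
  {"claw": 1,"translation": [0,0,0],"turn": 0},
  {"claw": 1,"translation": [0,0,0],"turn": 0},
  {"claw": 1,"translation": [0,0,0],"turn": 0},
  {"claw": 1,"translation": [0,0,0],"turn": 0},
  {"claw": 1,"translation": [0,0,0],"turn": 0},
  {"claw": 1,"translation": [0,0,0],"turn": 0},
  {"claw": 1,"translation": [0,0,0],"turn": 0},
  {"claw": 1,"translation": [0,0,0],"turn": 0},
])

```text
time: 11.2
position: [0.6197, -0.1479, 0.0232]
eef_rot: [0.842, 3.025, 0.001]
wrist_force: [-0.9, -0.0, 5.4]
gripper_width: 0.0431
```

>>> servo_tool([
  {"claw": 1,"translation": [0,0,0.01],"turn": 0},
  {"claw": 1,"translation": [0,0,0.02],"turn": 0},
  {"claw": 1,"translation": [0,0,0.03],"turn": 0},
  {"claw": 1,"translation": [0,0,0.03],"turn": 0},
  {"claw": 1,"translation": [0,0,0.02],"turn": 0},
  {"claw": 1,"translation": [0,0,0.01],"turn": 0},
  {"claw": 1,"translation": [0,0,0],"turn": 0},
  {"claw": 1,"translation": [0,0,0],"turn": 0},
])

```text
time: 12.0
position: [0.6187, -0.1475, 0.1416]
eef_rot: [-0.842, -3.026, -0.0]
wrist_force: [-0.3, 1.3, -1.2]
gripper_width: 0.0428
```

>>> servo_tool([
  {"claw": 1,"translation": [0,0.0095,0],"turn": 0},
  {"claw": 1,"translation": [0,0.03,0],"turn": -0.03},
  {"claw": 1,"translation": [-0.004,0.03,0],"turn": -0.03},
  {"claw": 1,"translation": [-0.004,0.03,0],"turn": -0.03},
  {"claw": 1,"translation": [-0.004,0.03,0],"turn": -0.03},
  {"claw": 1,"translation": [-0.004,0.03,0],"turn": -0.03},
  {"claw": 1,"translation": [-0.004,0.03,0],"turn": -0.03},
  {"claw": 1,"translation": [-0.004,0.03,0],"turn": -0.03},
  {"claw": 1,"translation": [-0.004,0.03,0],"turn": -0.03},
  {"claw": 1,"translation": [-0.004,0.03,0],"turn": -0.03},
  {"claw": 1,"translation": [-0.004,0.03,0],"turn": -0.03},
  {"claw": 1,"translation": [-0.004,0.03,0],"turn": -0.03},
  {"claw": 1,"translation": [-0.004,0.03,0],"turn": -0.03},
  {"claw": 1,"translation": [-0.004,0.03,0],"turn": -0.03},
  {"claw": 1,"translation": [-0.004,0.03,0],"turn": -0.03},
  {"claw": 1,"translation": [-0.004,0.03,0],"turn": -0.03},
  {"claw": 1,"translation": [-0.004,0.03,0],"turn": -0.03},
  {"claw": 1,"translation": [-0.004,0.03,0],"turn": -0.03},
  {"claw": 1,"translation": [-0.004,0.03,0],"turn": -0.03},
  {"claw": 1,"translation": [0,0,0],"turn": 0},
])

```text
time: 14.0
position: [0.5475, 0.4083, 0.1402]
eef_rot: [-1.608, -2.695, 0.001]
wrist_force: [-0.8, 1.0, -0.6]
gripper_width: 0.0431
```

>>> servo_tool([
  {"claw": 1,"translation": [0,0,-0.02],"turn": 0},
  {"claw": 1,"translation": [0,0,-0.02],"turn": 0},
  {"claw": 1,"translation": [0,0,-0.02],"turn": 0},
  {"claw": 1,"translation": [0,0,0],"turn": 0},
  {"claw": 1,"translation": [0,0,0],"turn": 0},
])

```text
time: 14.5
position: [0.5507, 0.4014, 0.0818]
eef_rot: [-1.619, -2.692, 0.003]
wrist_force: [-0.5, -0.1, -0.3]
gripper_width: 0.0434
```

```bash
python3 - <<'E'
from sau import *
print(jaw())
c=grab("side"); cv2.imwrite("pics/s3.png",cv2.resize(c["image"][200:384,120:320],None,fx=3,fy=3))
E
```

```text
(array([0.5507, 0.4014, 0.0818]), np.float64(28.0))
```

View pics/s3.png

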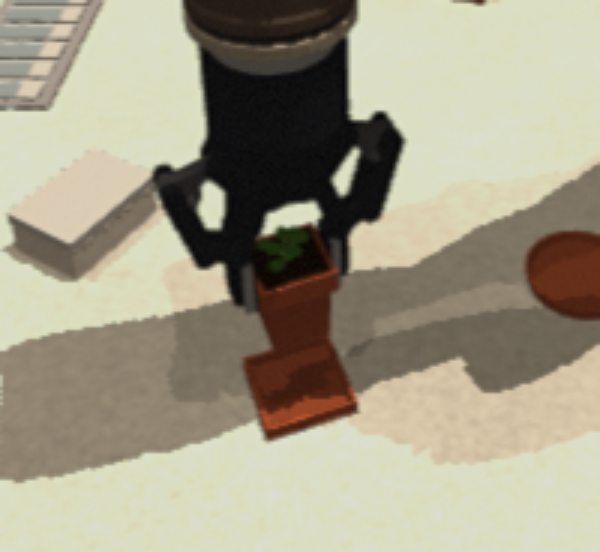

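The small square pot is upright and aligned above its saucer, and the box is well clear.

>>> servo_tool([
  {"claw": 1,"translation": [0,0,-0.02],"turn": 0},
  {"claw": 1,"translation": [0,0,-0.018],"turn": 0},
  {"claw": 1,"translation": [0,0,-0.008],"turn": 0},
  {"claw": 1,"translation": [0,0,-0.004],"turn": 0},
  {"claw": 1,"translation": [0,0,-0.002],"turn": 0},
  {"claw": 1,"translation": [0,0,0],"turn": 0},
  {"claw": 1,"translation": [0,0,0],"turn": 0},
])

```text
time: 15.25
position: [0.5517, 0.402, 0.0312]
eef_rot: [1.619, 2.692, 0.002]
wrist_force: [0.8, 0.1, -1.3]
gripper_width: 0.0431
```

>>> servo_tool([
  {"claw": 1,"translation": [0,0,-0.001],"turn": 0},
  {"claw": 1,"translation": [0,0,-0.001],"turn": 0},
  {"claw": 1,"translation": [0,0,0],"turn": 0},
])

```text
time: 15.55
position: [0.5511, 0.4017, 0.0283]
eef_rot: [-1.619, -2.692, 0.0]
wrist_force: [-0.4, -0.4, -1.6]
gripper_width: 0.043
```

>>> servo_tool([
  {"claw": 1,"translation": [0,0,-0.001],"turn": 0},
  {"claw": 1,"translation": [0,0,-0.001],"turn": 0},
  {"claw": 1,"translation": [0,0,0],"turn": 0},
])

```text
time: 15.85
position: [0.5512, 0.4017, 0.0263]
eef_rot: [-1.619, -2.692, -0.0]
wrist_force: [0.1, -0.8, -0.7]
gripper_width: 0.0433
```

>>> servo_tool([
  {"claw": 1,"translation": [0,0,-0.001],"turn": 0},
  {"claw": 1,"translation": [0,0,0],"turn": 0},
])

```text
time: 16.05
position: [0.5512, 0.4018, 0.0263]
eef_rot: [-1.619, -2.692, -0.001]
wrist_force: [-2.9, -1.4, 8.6]
gripper_width: 0.0429
```

>>> servo_tool([
  {"claw": 1,"translation": [0,0,0.001],"turn": 0},
  {"claw": 0,"translation": [0,0,0],"turn": 0},
  {"claw": 0,"translation": [0,0,0],"turn": 0},
  {"claw": 0,"translation": [0,0,0],"turn": 0},
  {"claw": 0,"translation": [0,0,0],"turn": 0},
  {"claw": 0,"translation": [0,0,0],"turn": 0},
  {"claw": 0,"translation": [0,0,0.01],"turn": 0},
  {"claw": 0,"translation": [0,0,0.03],"turn": 0},
  {"claw": 0,"translation": [0,0,0.05],"turn": 0},
  {"claw": 0,"translation": [0,0,0.05],"turn": 0},
  {"claw": 0,"translation": [0,0,0.05],"turn": 0},
  {"claw": 0,"translation": [0,-0.033,0.015],"turn": 0},
  {"claw": 0,"translation": [-0.01,-0.04,0],"turn": 0},
  {"claw": 0,"translation": [-0.01,-0.04,0],"turn": 0},
  {"claw": 0,"translation": [0,0,0],"turn": 0},
])

```text
time: 17.55
position: [0.5312, 0.2817, 0.233]
eef_rot: [1.629, 2.685, -0.001]
wrist_force: [0.3, 0.6, 0.3]
gripper_width: 0.0855
```

```bash
python3 - <<'E'
from sau import *
print(jaw())
c=grab("wrist"); w=cloud(c)
cv2.imwrite("pics/w3.png",c["image"])
print("PSS",fit(w,(.551,.402),.046,.06)); print("SRL",fit(w,(.373,.2915),.006,.016)); print("SRS",fit(w,(.615,.160),.006,.016))
w=cloud(grab("side"));print("side PSS",fit(w,(.551,.402),.046,.06)); print("SRL",fit(w,(.373,.2915),.006,.016)); print("SRS",fit(w,(.615,.160),.006,.016))
E
```

```text
(array([0.5312, 0.2817, 0.233 ]), np.float64(27.5))
PSS (1529, array([549.2, 399.7]), array([44.6, 44.1]), 28.0, array([549. , 399.7]), 30.9)
SRL (651, array([370. , 287.7]), array([76.7, 76.2]), 75.9, array([369.9, 287.5]), 38.8)
SRS (332, array([612.1, 157. ]), array([59.5, 61.3]), 27.0, array([612.3, 156.9]), 31.0)
side PSS (479, array([549.8, 402.9]), array([44. , 46.5]), 28.4, array([549.3, 403. ]), 31.3)
SRL (230, array([371.1, 290.9]), array([77.3, 75.3]), 80.0, array([370.7, 290.1]), 39.7)
SRS (119, array([612.1, 159.3]), array([58.8, 60.4]), 12.4, array([612.6, 159.6]), 30.7)
```

View pics/w3.png

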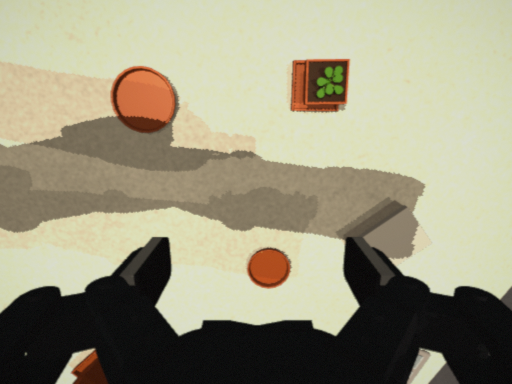

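The small square pot sits in its saucer (328,82). The large round saucer (143,99) and the small round saucer (269,267) are confirmed.

>>> servo_tool([
  {"claw": 0,"translation": [-0.009,-0.02,0],"turn": 0},
  {"claw": 0,"translation": [-0.009,-0.04,0],"turn": 0},
  {"claw": 0,"translation": [-0.009,-0.04,0],"turn": 0},
  {"claw": 0,"translation": [-0.009,-0.04,0],"turn": 0},
  {"claw": 0,"translation": [-0.009,-0.04,0],"turn": 0},
  {"claw": 0,"translation": [-0.009,-0.04,0],"turn": 0},
  {"claw": 0,"translation": [-0.009,-0.04,0],"turn": 0},
  {"claw": 0,"translation": [-0.009,-0.04,0],"turn": 0},
  {"claw": 0,"translation": [-0.009,-0.04,0],"turn": 0},
  {"claw": 0,"translation": [-0.009,-0.04,0],"turn": 0},
  {"claw": 0,"translation": [-0.009,-0.04,0],"turn": 0},
  {"claw": 0,"translation": [-0.009,-0.04,0],"turn": 0},
  {"claw": 0,"translation": [-0.009,-0.04,0],"turn": 0},
  {"claw": 0,"translation": [-0.009,-0.04,0],"turn": 0},
  {"claw": 0,"translation": [-0.009,-0.04,0],"turn": 0},
  {"claw": 0,"translation": [-0.006,-0.024,0],"turn": 0},
  {"claw": 0,"translation": [0,0,0],"turn": 0},
  {"claw": 0,"translation": [0,0,0],"turn": 0},
])

```text
time: 19.45
position: [0.3911, -0.3151, 0.2314]
eef_rot: [-1.619, -2.692, 0.0]
wrist_force: [0.0, 0.7, 0.7]
gripper_width: 0.0855
```

```bash
python3 - <<'E'
from sau import *
print(jaw(),np.round(status.state()["joints"],2))
c=grab("wrist"); w=cloud(c)
cv2.imwrite("pics/w4.png",c["image"])
print("PRL",fit(w,(.391,-.321),.056,.067)); print("PRS",fit(w,(.546,-.394),.046,.055))
w=cloud(grab("side"));print("side PRS",fit(w,(.546,-.394),.046,.055,.04))
E
```

```text
(array([ 0.3911, -0.3151,  0.2314]), np.float64(28.0)) [-0.11  0.29  0.88  1.91 -0.26  1.05  1.36]
PRL (1846, array([ 387.8, -324.3]), array([64.2, 65.6]), 29.2, array([ 387.8, -324.5]), 33.2)
PRS (612, array([ 541. , -399.8]), array([39.6, 45.8]), 49.8, array([ 542.5, -398.3]), 23.3)
side PRS (55, array([ 545.5, -394.2]), array([41.4, 47.6]), 4.0, array([ 545.3, -394.5]), 25.2)
```

View pics/w4.png

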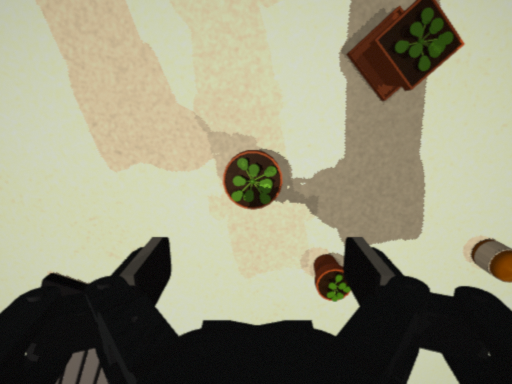

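The large round pot is at (252,180) between the jaws, with nothing near the fingers.

>>> servo_tool([
  {"claw": 0,"translation": [-0.001,-0.0065,-0.03],"turn": 0},
  {"claw": 0,"translation": [0,0,-0.03],"turn": 0},
  {"claw": 0,"translation": [0,0,-0.03],"turn": 0},
  {"claw": 0,"translation": [0,0,-0.03],"turn": 0},
  {"claw": 0,"translation": [0,0,-0.03],"turn": 0},
  {"claw": 0,"translation": [0,0,-0.025],"turn": 0},
  {"claw": 0,"translation": [0,0,-0.015],"turn": 0},
  {"claw": 0,"translation": [0,0,-0.011],"turn": 0},
  {"claw": 0,"translation": [0,0,0],"turn": 0},
  {"claw": 0,"translation": [0,0,0],"turn": 0},
  {"claw": 1,"translation": [0,0,0],"turn": 0},
  {"claw": 1,"translation": [0,0,0],"turn": 0},
  {"claw": 1,"translation": [0,0,0],"turn": 0},
  {"claw": 1,"translation": [0,0,0],"turn": 0},
  {"claw": 1,"translation": [0,0,0],"turn": 0},
  {"claw": 1,"translation": [0,0,0],"turn": 0},
])

```text
time: 21.15
position: [0.3898, -0.3221, 0.0316]
eef_rot: [1.618, 2.691, 0.001]
wrist_force: [-1.4, 1.5, 10.2]
gripper_width: 0.0645
```

>>> servo_tool([
  {"claw": 1,"translation": [0,0,0.01],"turn": 0},
  {"claw": 1,"translation": [0,0,0.02],"turn": 0},
  {"claw": 1,"translation": [0,0,0.03],"turn": 0},
  {"claw": 1,"translation": [0,0,0.03],"turn": 0},
  {"claw": 1,"translation": [0,0,0.03],"turn": 0},
  {"claw": 1,"translation": [0,0,0.01],"turn": 0},
  {"claw": 1,"translation": [0,0,0],"turn": 0},
  {"claw": 1,"translation": [0,0,0],"turn": 0},
])

```text
time: 21.95
position: [0.389, -0.3211, 0.1597]
eef_rot: [-1.618, -2.692, -0.001]
wrist_force: [0.2, -0.2, -2.6]
gripper_width: 0.0645
```

>>> servo_tool([
  {"claw": 1,"translation": [0.003,0.0116,0],"turn": 0},
  {"claw": 1,"translation": [0.005,0.02,0],"turn": 0},
  {"claw": 1,"translation": [0.006,0.03,0],"turn": 0},
  {"claw": 1,"translation": [0.006,0.03,0],"turn": 0},
  {"claw": 1,"translation": [0.006,0.03,0],"turn": 0},
  {"claw": 1,"translation": [0.006,0.03,0],"turn": 0},
  {"claw": 1,"translation": [0.006,0.03,0],"turn": 0},
  {"claw": 1,"translation": [0.002,0.03,0],"turn": 0},
  {"claw": 1,"translation": [0,0.03,0],"turn": 0},
  {"claw": 1,"translation": [0,0.03,0],"turn": 0},
  {"claw": 1,"translation": [0,0.03,0],"turn": 0},
  {"claw": 1,"translation": [0,0.03,0],"turn": 0},
  {"claw": 1,"translation": [0,0.03,0],"turn": 0},
  {"claw": 1,"translation": [-0.004,0.03,0],"turn": 0},
  {"claw": 1,"translation": [-0.008,0.03,0],"turn": 0},
  {"claw": 1,"translation": [-0.009,0.03,0],"turn": 0},
  {"claw": 1,"translation": [-0.009,0.03,0],"turn": 0},
  {"claw": 1,"translation": [-0.009,0.03,0],"turn": 0},
  {"claw": 1,"translation": [-0.009,0.03,0],"turn": 0},
  {"claw": 1,"translation": [-0.009,0.03,0],"turn": 0},
])

```text
time: 23.95
position: [0.3703, 0.251, 0.1593]
eef_rot: [-1.618, -2.692, 0.003]
wrist_force: [1.5, 0.6, -1.5]
gripper_width: 0.0643
```

>>> servo_tool([
  {"claw": 1,"translation": [0,0.01,0],"turn": 0},
  {"claw": 1,"translation": [0,0,0],"turn": 0},
  {"claw": 1,"translation": [0,0,-0.02],"turn": 0},
  {"claw": 1,"translation": [0,0,-0.03],"turn": 0},
  {"claw": 1,"translation": [0,0,-0.03],"turn": 0},
  {"claw": 1,"translation": [0,0,0],"turn": 0},
  {"claw": 1,"translation": [0,0,0],"turn": 0},
])

```text
time: 24.65
position: [0.3723, 0.2583, 0.0804]
eef_rot: [1.622, 2.69, -0.003]
wrist_force: [1.2, -1.0, -0.6]
gripper_width: 0.0641
```

```bash
python3 - <<'E'
from sau import *
print(jaw())
c=grab("side"); cv2.imwrite("pics/s4.png",cv2.resize(c["image"][180:384,220:420],None,fx=2.5,fy=2.5))
E
```

```text
(array([0.3723, 0.2583, 0.0804]), np.float64(27.8))
```

View pics/s4.png

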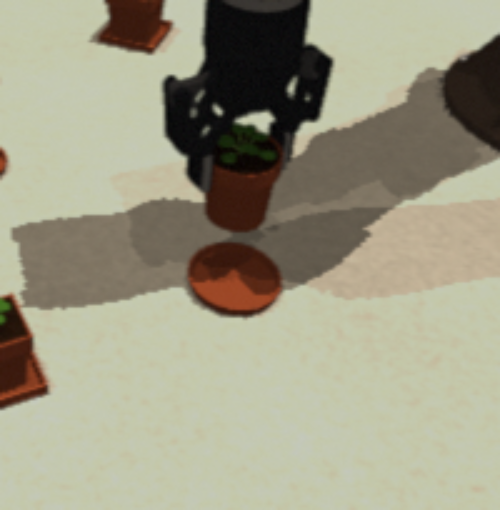

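The pot is about 32 mm short of the saucer in y because my rows summed short. Correcting that, then lowering.

>>> servo_tool([
  {"claw": 1,"translation": [0,0.012,0],"turn": 0},
  {"claw": 1,"translation": [0,0.012,0],"turn": 0},
  {"claw": 1,"translation": [0,0.008,0],"turn": 0},
  {"claw": 1,"translation": [0,0,0],"turn": 0},
  {"claw": 1,"translation": [0,0,-0.015],"turn": 0},
  {"claw": 1,"translation": [0,0,-0.013],"turn": 0},
  {"claw": 1,"translation": [0,0,-0.008],"turn": 0},
  {"claw": 1,"translation": [0,0,-0.004],"turn": 0},
  {"claw": 1,"translation": [0,0,-0.002],"turn": 0},
  {"claw": 1,"translation": [0,0,0],"turn": 0},
  {"claw": 1,"translation": [0,0,0],"turn": 0},
])

```text
time: 25.8
position: [0.3724, 0.2919, 0.0386]
eef_rot: [1.619, 2.692, 0.001]
wrist_force: [-0.5, 0.6, -1.9]
gripper_width: 0.0642
```

>>> servo_tool([
  {"claw": 1,"translation": [0,0,-0.001],"turn": 0},
  {"claw": 1,"translation": [0,0,-0.001],"turn": 0},
  {"claw": 1,"translation": [0,0,0],"turn": 0},
])

```text
time: 26.1
position: [0.3722, 0.2919, 0.0363]
eef_rot: [-1.619, -2.692, -0.0]
wrist_force: [-1.0, 0.8, -1.7]
gripper_width: 0.0645
```

>>> servo_tool([
  {"claw": 1,"translation": [0,0,-0.001],"turn": 0},
  {"claw": 1,"translation": [0,0,-0.001],"turn": 0},
  {"claw": 1,"translation": [0,0,0],"turn": 0},
])

```text
time: 26.4
position: [0.3722, 0.2919, 0.0346]
eef_rot: [-1.619, -2.692, -0.001]
wrist_force: [-2.1, -1.5, 6.8]
gripper_width: 0.0643
```

>>> servo_tool([
  {"claw": 1,"translation": [0,0,-0.001],"turn": 0},
  {"claw": 1,"translation": [0,0,0],"turn": 0},
])

```text
time: 26.6
position: [0.3722, 0.292, 0.0345]
eef_rot: [-1.619, -2.691, -0.002]
wrist_force: [-5.8, -3.3, 24.8]
gripper_width: 0.0642
```

>>> servo_tool([
  {"claw": 1,"translation": [0,0,0.0015],"turn": 0},
  {"claw": 0,"translation": [0,0,0],"turn": 0},
  {"claw": 0,"translation": [0,0,0],"turn": 0},
  {"claw": 0,"translation": [0,0,0],"turn": 0},
  {"claw": 0,"translation": [0,0,0],"turn": 0},
  {"claw": 0,"translation": [0,0,0],"turn": 0},
  {"claw": 0,"translation": [0,0,0.01],"turn": 0},
  {"claw": 0,"translation": [0,0,0.03],"turn": 0},
  {"claw": 0,"translation": [0,0,0.05],"turn": 0},
  {"claw": 0,"translation": [0,0,0.05],"turn": 0},
  {"claw": 0,"translation": [0,0,0.05],"turn": 0},
  {"claw": 0,"translation": [0.013,-0.037,0.01],"turn": 0},
  {"claw": 0,"translation": [0.02,-0.04,0],"turn": 0},
  {"claw": 0,"translation": [0.02,-0.04,0],"turn": 0},
  {"claw": 0,"translation": [0.02,-0.04,0],"turn": 0},
  {"claw": 0,"translation": [0.02,-0.04,0],"turn": 0},
  {"claw": 0,"translation": [0.02,-0.04,0],"turn": 0},
])

```text
time: 28.3
position: [0.4855, 0.0531, 0.2356]
eef_rot: [-1.619, -2.692, -0.001]
wrist_force: [0.8, 0.0, 0.5]
gripper_width: 0.0852
```

>>> servo_tool([
  {"claw": 0,"translation": [0.01,-0.04,0],"turn": 0},
  {"claw": 0,"translation": [0.01,-0.04,0],"turn": 0},
  {"claw": 0,"translation": [0.01,-0.04,0],"turn": 0},
  {"claw": 0,"translation": [0.01,-0.04,0],"turn": 0},
  {"claw": 0,"translation": [0.01,-0.04,0],"turn": 0},
  {"claw": 0,"translation": [0.01,-0.04,0],"turn": 0},
  {"claw": 0,"translation": [0,-0.04,0],"turn": 0},
  {"claw": 0,"translation": [0,-0.04,0],"turn": 0},
  {"claw": 0,"translation": [0,-0.04,0],"turn": 0},
  {"claw": 0,"translation": [0,-0.04,0],"turn": 0},
  {"claw": 0,"translation": [0,-0.04,0],"turn": 0},
  {"claw": 0,"translation": [0,0,0],"turn": 0},
  {"claw": 0,"translation": [0,0,0],"turn": 0},
  {"claw": 0,"translation": [0,0,0],"turn": 0},
])

```text
time: 29.7
position: [0.5456, -0.3839, 0.235]
eef_rot: [-1.617, -2.693, -0.001]
wrist_force: [0.2, 1.3, -0.6]
gripper_width: 0.085
```

```bash
python3 - <<'E'
from sau import *
print(jaw(),np.round(status.state()["joints"],2))
c=grab("wrist"); w=cloud(c); print("PRS",fit(w,(.545,-.395),.046,.056))
w=cloud(grab("side")); print("PRL",fit(w,(.372,.291),.055,.07)); print("PRLtop",fit(cloud(grab("top")),(.372,.291),.055,.07))
E
```

```text
(array([ 0.5456, -0.3839,  0.235 ]), np.float64(28.0)) [ 0.04  0.6   0.84  1.5  -0.46  1.24  1.42]
PRS (863, array([ 542.9, -397.9]), array([45.2, 45. ]), 27.3, array([ 543.1, -398.3]), 23.0)
PRL (559, array([372.3, 294.5]), array([63.8, 65.1]), 81.5, array([372.2, 292.8]), 34.2)
PRLtop (333, array([374.6, 293.2]), array([64.8, 63.9]), 77.0, array([374.5, 293.3]), 33.4)
```

>>> servo_tool([
  {"claw": 0,"translation": [-0.0005,-0.0115,-0.04],"turn": 0},
  {"claw": 0,"translation": [0,0,-0.04],"turn": 0},
  {"claw": 0,"translation": [0,0,-0.04],"turn": 0},
  {"claw": 0,"translation": [0,0,-0.03],"turn": 0},
  {"claw": 0,"translation": [0,0,-0.03],"turn": 0},
  {"claw": 0,"translation": [0,0,-0.02],"turn": 0},
  {"claw": 0,"translation": [0,0,-0.012],"turn": 0},
  {"claw": 0,"translation": [0,0,0],"turn": 0},
  {"claw": 0,"translation": [0,0,0],"turn": 0},
  {"claw": 1,"translation": [0,0,0],"turn": 0},
  {"claw": 1,"translation": [0,0,0],"turn": 0},
  {"claw": 1,"translation": [0,0,0],"turn": 0},
  {"claw": 1,"translation": [0,0,0],"turn": 0},
  {"claw": 1,"translation": [0,0,0],"turn": 0},
  {"claw": 1,"translation": [0,0,0],"turn": 0},
  {"claw": 1,"translation": [0,0,0],"turn": 0},
  {"claw": 1,"translation": [0,0,0],"turn": 0},
])

```text
time: 31.55
position: [0.5452, -0.397, 0.024]
eef_rot: [1.618, 2.691, 0.001]
wrist_force: [-1.0, 0.6, 5.7]
gripper_width: 0.0443
```

>>> servo_tool([
  {"claw": 1,"translation": [0,0,0.01],"turn": 0},
  {"claw": 1,"translation": [0,0,0.02],"turn": 0},
  {"claw": 1,"translation": [0,0,0.03],"turn": 0},
  {"claw": 1,"translation": [0,0,0.03],"turn": 0},
  {"claw": 1,"translation": [0,0,0.03],"turn": 0},
  {"claw": 1,"translation": [0,0,0.01],"turn": 0},
  {"claw": 1,"translation": [0,0,0],"turn": 0},
  {"claw": 1,"translation": [0,0,0],"turn": 0},
])

```text
time: 32.35
position: [0.5444, -0.396, 0.1519]
eef_rot: [-1.618, -2.691, -0.001]
wrist_force: [0.1, -1.0, -1.4]
gripper_width: 0.0441
```

>>> servo_tool([
  {"claw": 1,"translation": [0.0015,0.02,0],"turn": 0},
  {"claw": 1,"translation": [0.004,0.03,0],"turn": 0},
  {"claw": 1,"translation": [0.004,0.03,0],"turn": 0},
  {"claw": 1,"translation": [0.004,0.03,0],"turn": 0},
  {"claw": 1,"translation": [0.004,0.03,0],"turn": 0},
  {"claw": 1,"translation": [0.004,0.03,0],"turn": 0},
  {"claw": 1,"translation": [0.004,0.03,0],"turn": 0},
  {"claw": 1,"translation": [0.004,0.03,0],"turn": 0},
  {"claw": 1,"translation": [0.004,0.03,0],"turn": 0},
  {"claw": 1,"translation": [0.004,0.03,0],"turn": 0},
  {"claw": 1,"translation": [0.004,0.03,0],"turn": 0},
  {"claw": 1,"translation": [0.004,0.03,0],"turn": 0},
  {"claw": 1,"translation": [0.004,0.03,0],"turn": 0},
  {"claw": 1,"translation": [0.004,0.03,0],"turn": 0},
  {"claw": 1,"translation": [0.004,0.03,0],"turn": 0},
  {"claw": 1,"translation": [0.004,0.03,0],"turn": 0},
  {"claw": 1,"translation": [0.004,0.03,0],"turn": 0},
  {"claw": 1,"translation": [0.004,0.03,0],"turn": 0},
  {"claw": 1,"translation": [0,0.0255,0],"turn": 0},
  {"claw": 1,"translation": [0,0,0],"turn": 0},
])

```text
time: 34.35
position: [0.6128, 0.1642, 0.1502]
eef_rot: [-1.609, -2.695, 0.002]
wrist_force: [0.6, 0.2, -1.8]
gripper_width: 0.0443
```

>>> servo_tool([
  {"claw": 1,"translation": [0,0,-0.02],"turn": 0},
  {"claw": 1,"translation": [0,0,-0.03],"turn": 0},
  {"claw": 1,"translation": [0,0,-0.02],"turn": 0},
  {"claw": 1,"translation": [0,0,0],"turn": 0},
  {"claw": 1,"translation": [0,0,0],"turn": 0},
])

```text
time: 34.85
position: [0.6138, 0.158, 0.0823]
eef_rot: [-1.62, -2.691, 0.003]
wrist_force: [1.2, -0.7, 0.0]
gripper_width: 0.0441
```

```bash
python3 - <<'E'
from sau import *
print(jaw())
c=grab("side"); cv2.imwrite("pics/s5.png",cv2.resize(c["image"][130:300,120:300],None,fx=3,fy=3))
E
```

```text
(array([0.6138, 0.158 , 0.0823]), np.float64(27.9))
```

View pics/s5.png

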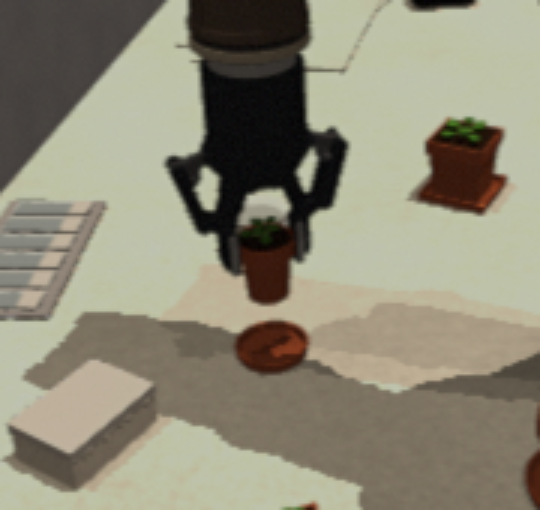

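The pot is upright above the small round saucer, and the box and dishes are clear. Contact is expected near z 0.027.

>>> servo_tool([
  {"claw": 1,"translation": [0,0.001,-0.02],"turn": 0},
  {"claw": 1,"translation": [0,0,-0.018],"turn": 0},
  {"claw": 1,"translation": [0,0,-0.008],"turn": 0},
  {"claw": 1,"translation": [0,0,-0.004],"turn": 0},
  {"claw": 1,"translation": [0,0,-0.002],"turn": 0},
  {"claw": 1,"translation": [0,0,0],"turn": 0},
  {"claw": 1,"translation": [0,0,0],"turn": 0},
])

```text
time: 35.6
position: [0.6147, 0.1598, 0.0315]
eef_rot: [1.619, 2.692, 0.001]
wrist_force: [-0.8, -0.5, -0.8]
gripper_width: 0.044
```

>>> servo_tool([
  {"claw": 1,"translation": [0,0,-0.001],"turn": 0},
  {"claw": 1,"translation": [0,0,-0.001],"turn": 0},
  {"claw": 1,"translation": [0,0,0],"turn": 0},
])

```text
time: 35.9
position: [0.6141, 0.1599, 0.0288]
eef_rot: [-1.619, -2.692, -0.0]
wrist_force: [0.2, 0.3, -1.1]
gripper_width: 0.0443
```

>>> servo_tool([
  {"claw": 1,"translation": [0,0,-0.001],"turn": 0},
  {"claw": 1,"translation": [0,0,-0.001],"turn": 0},
  {"claw": 1,"translation": [0,0,0],"turn": 0},
])

```text
time: 36.2
position: [0.6143, 0.1598, 0.027]
eef_rot: [1.619, 2.692, 0.0]
wrist_force: [-1.0, 0.5, 2.2]
gripper_width: 0.0443
```

>>> servo_tool([
  {"claw": 1,"translation": [0,0,-0.001],"turn": 0},
  {"claw": 1,"translation": [0,0,0],"turn": 0},
])

```text
time: 36.4
position: [0.6143, 0.1598, 0.0269]
eef_rot: [-1.619, -2.692, -0.001]
wrist_force: [-5.0, 0.3, 13.6]
gripper_width: 0.0441
```

>>> servo_tool([
  {"claw": 1,"translation": [0,0,0.001],"turn": 0},
  {"claw": 0,"translation": [0,0,0],"turn": 0},
  {"claw": 0,"translation": [0,0,0],"turn": 0},
  {"claw": 0,"translation": [0,0,0],"turn": 0},
  {"claw": 0,"translation": [0,0,0],"turn": 0},
  {"claw": 0,"translation": [0,0,0],"turn": 0},
  {"claw": 0,"translation": [0,0,0.01],"turn": 0},
  {"claw": 0,"translation": [0,0,0.03],"turn": 0},
  {"claw": 0,"translation": [0,0,0.05],"turn": 0},
  {"claw": 0,"translation": [0,0,0.05],"turn": 0},
  {"claw": 0,"translation": [0,0,0.05],"turn": 0},
  {"claw": 0,"translation": [0,0,0.03],"turn": 0},
])

```text
time: 37.6
position: [0.6153, 0.1591, 0.2518]
eef_rot: [1.619, 2.689, 0.005]
wrist_force: [0.5, 0.4, -0.6]
gripper_width: 0.0855
```

>>> servo_tool([
  {"claw": 0,"translation": [-0.035,0.036,0],"turn": 0.06},
  {"claw": 0,"translation": [-0.035,0.036,0],"turn": 0.06},
  {"claw": 0,"translation": [-0.035,0.036,0],"turn": 0.06},
  {"claw": 0,"translation": [-0.035,0.036,0],"turn": 0.06},
  {"claw": 0,"translation": [-0.035,0.036,0],"turn": 0.06},
  {"claw": 0,"translation": [-0.035,0.036,0],"turn": 0.06},
  {"claw": 0,"translation": [-0.035,0.036,0],"turn": 0.06},
  {"claw": 0,"translation": [-0.035,0.036,0],"turn": 0.06},
  {"claw": 0,"translation": [-0.035,0.036,0],"turn": 0.06},
  {"claw": 0,"translation": [-0.035,0.036,0],"turn": 0.06},
  {"claw": 0,"translation": [-0.035,0.036,0],"turn": 0.06},
  {"claw": 0,"translation": [-0.035,0.036,0],"turn": 0.06},
  {"claw": 0,"translation": [0,0,0],"turn": 0},
  {"claw": 0,"translation": [0,0,0],"turn": 0},
  {"claw": 0,"translation": [0,0,0],"turn": 0},
])

```text
time: 39.1
position: [0.1975, 0.589, 0.2474]
eef_rot: [0.57, 3.088, 0.0]
wrist_force: [0.7, 0.3, -0.6]
gripper_width: 0.0853
```

```bash
python3 - <<'E'
from sau import *
print(jaw())
T={"PRL":(.372,.292,.067),"PRS":(.614,.160,.055),"PSL":(.468,-.124,.067),"PSS":(.551,.402,.055)}
for n in("top","side"):
    c=grab(n); w=cloud(c); cv2.imwrite(f"pics/{n}9.png",c["image"])
    for k,(x,y,z) in T.items():
        p=w.reshape(-1,3); q=p[(np.hypot(p[:,0]-x,p[:,1]-y)<.05)&(p[:,2]>.015)]
        print(n,k,fit(w,(x,y),z-.009,z+.004),np.round(np.percentile(q[:,2],[50,95]),3) if len(q) else 0)
    if n=="top":
        for k,a in(("box",(.73,.277)),("dish",(.659,.003))): print(k,fit(w,a,.02,.06))
        top=c
cv2.imwrite("pics/fin.png",cv2.resize(top["image"][110:290,90:330],None,fx=3,fy=3))
cv2.imwrite("pics/fin2.png",cv2.resize(c["image"][140:360,120:390],None,fx=2.7,fy=2.7))
E
```

```text
(array([0.1975, 0.589 , 0.2474]), np.float64(69.1))
top PRL (357, array([374.3, 292.1]), array([64.6, 64.9]), 0.8, array([374.9, 292.9]), 33.4) [0.068 0.081]
top PRS (156, array([615.6, 161.9]), array([44. , 44.4]), 89.8, array([615.1, 162. ]), 23.4) [0.056 0.069]
top PSL (407, array([ 470.1, -123. ]), array([62. , 62.7]), 70.0, array([ 470.2, -123.1]), 42.6) [0.067 0.08 ]
top PSS (226, array([552.7, 402.7]), array([45.1, 45.1]), 27.4, array([552.9, 402.4]), 30.0) [0.055 0.068]
box (692, array([729.7, 276.6]), array([87.9, 63.5]), 65.9, array([730.1, 277.2]), 51.6)
dish (364, array([659.2,   4. ]), array([58. , 55.9]), 2.4, array([659.8,   2.9]), 29.6)
side PRL (526, array([372.4, 294.3]), array([63.9, 64.9]), 84.5, array([372.4, 293. ]), 33.8) [0.066 0.079]
side PRS (184, array([612.7, 163.1]), array([43.5, 44.3]), 26.0, array([612.4, 161.1]), 24.0) [0.053 0.067]
side PSL (216, array([ 466.4, -122.7]), array([67.1, 61.9]), 70.3, array([ 466.1, -123.7]), 44.9) [0.059 0.078]
side PSS (471, array([550., 402.]), array([44.2, 47. ]), 28.0, array([549.7, 402.2]), 30.8) [0.054 0.067]
```

View pics/fin.png

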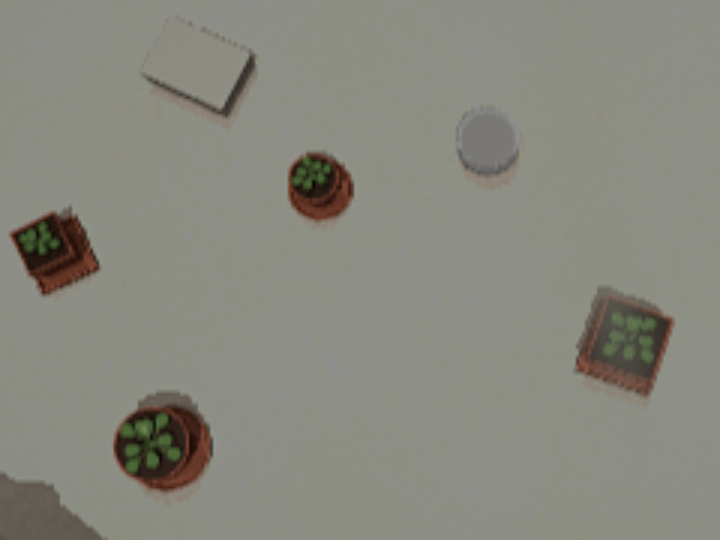

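View pics/fin2.png

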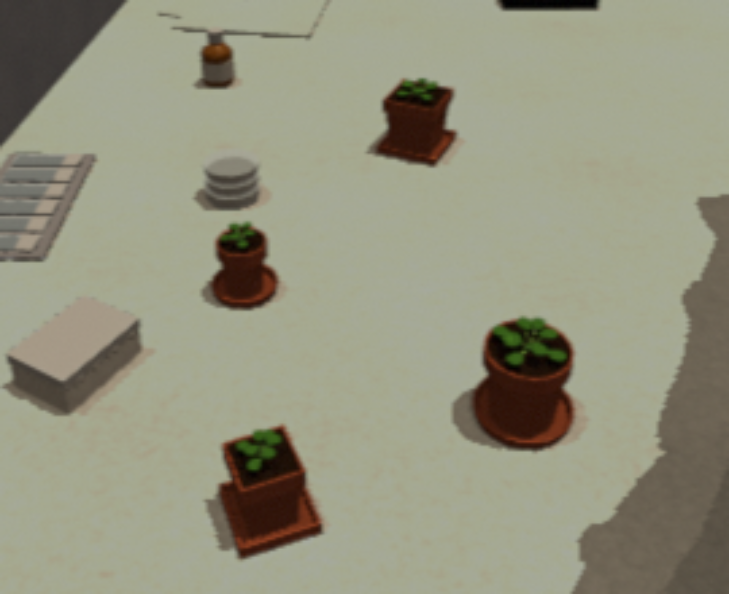

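All four pots stand upright in their matching saucers. The rim heights of about 67 and 55 mm match the pot heights plus the 3 mm floor, and the box and dishes are where they were.

```bash
python3 -c "
from workcell import ticket; print(ticket.job_done())"
```

```text
the job is handed in; nothing more can be done
None
```

I stood all four pots in their matching saucers and handed the job in at about 39 s on the robot clock. Each pot was gripped by the rim, carried upright and lowered until light contact, with force readings of 25 N or less. Then I released it and parked the arm clear.

- **Pots:** In the final top and side pictures, all four stand upright inside their own saucers. Rim heights are about 67 mm (large) and 55 mm (small), matching the pot height plus the 3 mm saucer floor. The one low reading was the side camera's median for the large square pot (59 mm), where the near wall is in view; the top camera gave 67 mm.
- **Square pots:** They are within about 1° of parallel to their saucers.
- **Bystanders:** The slide box and Petri dishes are unmoved to within 1 mm.
- **Disagreement:** The cameras differed from each other by 2–5 mm, well within the 8–9 mm fit margin. I averaged them and allowed for the offset.
- **Correction:** The first carry of the large round pot came up 32 mm short of its saucer. I saw this in a picture and fixed it before lowering.

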